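# Lay the kiln muffle on its side

## Task

The tall ceramic muffle stands on the left of the felt-covered board, its foot at the board's left edge (the one with the dark wooden strip). Tip it to your right over that edge with your fingertips (its open mouth gives them a hold), so that the edge stops its foot from sliding and it comes to lie flat on its side on the felt, mouth to your right, square to the edge and with its foot end still at the edge. The muffle is brittle: support it all the way and let it down gently, do not let it drop, do not pinch, press hard on, lift or carry it, and leave the jar, dropper bottle and brass weight near the board alone.

Things in the scene. Friction and masses are not known exactly. Their poses are not given: they have to be found in the camera images.
- muffle: Loose off-white ceramic-fibre box, about 0.22 kg, open at one end: 76 (x) x 92 (y) x 150 mm (z, foot to mouth), walls 7 mm, mouth 62 x 78 mm inside, 142 mm deep. Starts upright on the bench, mouth up. Origin: centre of the foot's underside; z from foot to mouth; -x is the front wall, standing 1 to 3 mm from the board's strip edge; that wall must end face down on the felt.
- mouth (a point): centre of the muffle's open mouth, on its axis at the level of the rim (150 mm from the foot)
- front_foot_edge (a point): middle of the muffle's lower front edge (x = -38 mm, z = 0 in the muffle's frame), about which it tips
- board: Fixed board, 200 (x) x 170 (y) x 12 mm high, hard grey felt on top, dark wooden strip 16 mm wide along its left edge, the stop. Origin: middle of that edge, at bench level; x points off the board across the edge (to the robot's left), y along the edge (to the robot), z up. It covers x from -200 to 0 mm. The muffle tips over this edge; lying, its foot end overhangs it by some 10 to 25 mm.
- stop_edge (a point): middle of the top of the board's strip edge, 12 mm above the bench
- jar_red: loose red jar, 54 mm across, 93 mm high, near the board; leave alone. Origin: centre of the underside
- amber_dropper: loose amber dropper bottle, 33 mm across, 102 mm high, near the board; leave alone. Origin: centre of the underside
- brass_weight: loose brass weight, 26 mm across, 30 mm high, near the board; leave alone. Origin: centre of the underside

How it is judged (in metres and radians):
At the end, for the whole second after the job is handed in: the muffle rests flat on its front wall on the felt (within about 5 degrees), mouth away from the edge, square to the board's strip edge within about 11 degrees, its foot end between 15 mm inside and 45 mm beyond that edge, at rest and released (angle between muffle's own z axis and vertical between 1.48 and 1.66 rad and angle between muffle's own x axis and vertical below 0.1 rad and angle between the z axis of muffle and the x axis of board, either way round below 0.2 rad and x of mouth in the frame of board between -0.165 and -0.09 m and x of front_foot_edge in the frame of board between -0.015 and 0.045 m and z of front_foot_edge in the frame of board between 0.004 and 0.02 m and y of mouth in the frame of board between -0.07 and 0.07 m and linear speed of muffle below 0.02 m/s and angular speed of muffle below 0.1 rad/s); the robot touches nothing.
It fails at once if the muffle drops: it turns faster than 3 rad/s while landing (the last 20 degrees or so) (angle between muffle's own z axis and vertical above 1.2 rad and angular speed of muffle above 3 rad/s).
It fails at once if the muffle is lifted or carried: its lower front edge rises more than 30 mm above the bench (height (world z) of front_foot_edge above 0.03 m).
It fails at once if the muffle is pinched or pressed hard: more than 15 N from the fingers (contact force between the fingers and muffle above 15 N).
It fails at once if the jar, dropper bottle or brass weight is moved more than 15 mm (distance of any of jar_red, amber_dropper, brass_weight from where it was at the start of the episode above 0.015 m).
It also fails if it takes over 45 s, if anything falls off the work surface, if the arm or the gripper's body presses on something with over 40 N, if the wrist force passes 120 N, or if a joint passes its speed limit or range.

## Robot

A 7-joint arm with a two-finger parallel gripper is mounted at the origin on a cart in front of the work surface, level with it; the furniture and walls round the work are solid. World frame = base frame: x ahead of the robot, y to its left, z up, the work surface at z = 0. Lengths are in mm, angles in degrees, forces in N, time in s.
With the tool pointing down it reaches from about 400 to 900 mm from the base axis. Payload 5.5 kg.
Tool frame: the origin (TCP) lies at the very end of the fingers, on their centre line; the grasp point (between the pads) lies 19 mm behind it (manip.pinch_z is the z of the grasp point in the tool frame, in mm); z points along the fingers, y is the line along which they close (so a half turn about z gives the same grasp; the last joint's range is limited). The gripper opens to 85 mm and grips with 20 to 120 N. Pads are 22 mm wide; open, the fingers measure 114 mm over their backs; the gripper's body (76 mm by 85 mm) begins 54 mm behind the grasp point. The pads swing forward as they close: fully open they stand 13 mm farther back than shut.
Start: joints at [-61.696, 28.699, -24.465, 88.831, 12.651, 65.22, -12.049], TCP at [148.653, 632.773, 231.31] pointing down, gripper open.
Joint ranges: [-164.97, 164.97], [-17.58, 116.51], [-87.97, 89.64], [11.32, 138.91], [-80.73, 260.73], [10.89, 115.49], [-147.41, 147.41]. Speed limits (degrees/s): [147.25, 147.25, 180, 180, 180, 180, 180].

## Interface

Orientations are given as [roll, pitch, yaw] about the fixed x, y, z axes, in that order (R = Rz(yaw) Ry(pitch) Rx(roll)).
In Python, from plant import manip gives the robot as it stands.
- The arm moves only by the tool shift_gripper, called after "Emit:" by a JSON object that holds its "method" and its "body", one argument or row to a line. Schema: {"type":"object","properties":{"ticks":{"type":"array","items":{"type":"number"},"minItems":6,"maxItems":72},"aperture":{"type":"number"},"clamp_n":{"type":"number"},"only":{"type":"string"},"quiet":{"type":"boolean"},"lines":{"type":"string"}},"required":["ticks"],"additionalProperties":false}. ticks is one flat list of numbers that holds 1 to 12 rows one after another, with no inner brackets; each row has 6 numbers: dx, dy, dz in fractions of the full range, 1 being 500 mm, then a rotation vector rx, ry, rz in shares of pi rad (1.0 is pi rad); each row is the pose to reach, as a shift and turn from the pose commanded when the call began, along the tool's axes at that moment; what a row does not reach only later rows make up. A row lasts 1/12 s, in which the tool goes at most 41.7 mm and 7.16 degrees, less where a joint would pass 70% of its speed; a pose out of reach is approached as far as the arm can. aperture is the opening from 0.0 (shut) to 1.0 (fully open), set as the call begins (left out keeps the last). The fingers move at their own pace and stop on an object; clamp_n is the grip in N (left out, the last holds). Time passes only in rows, so rows that do not move let the fingers close. The tool returns the time, the measured TCP pose, the force, the opening and the grip force at its end. only (a regular expression) keeps the lines of the reply that match it, lines (a string "A,B") keeps lines A to B, and quiet returns only ok. Input that does not fit is refused with a message, and nothing moves.
- manip.observe(): the state, without advancing time (a new reading comes with each control period).
- manip.grab_frame(name): name is "side" or "top" or "wrist"; returns the picture (420x560x3 uint8, red, green, blue); there is no depth.
- manip.camera_info(name): a dict with "fx", "fy", "cx", "cy" (pixels), "world_to_cam" (4x4, takes a point from world to camera coordinates); the wrist camera has in their place "mount" (4x4, takes a point from camera to tool coordinates, whose origin is the TCP and whose axes are the flange's). Camera axes: x right, y up, looking along -z (the intrinsics and any distortion apply to the point x, -y, -z); pixel columns grow to the right and rows downward; lengths in mm; the calibration is good to about 2 mm. A picture is of the moment at which its call begins: read the wrist's pose just before it. camera_info takes no time and is no camera call.
- manip.hand_in(): hands the job in; it is judged then, once.
The state is a dict: "t": time; "qpos": joint angles; "qvel": joint speeds; "joint_torque": joint torques, N m; "tcp_pos": TCP position; "orientation": TCP orientation; "force": force on the tool from outside, world axes, zero at the start; "moment": the same for the moment, N m; "opening": opening from 0.0 (shut) to 1.0 (fully open); "grip_force": force on a finger pad.
Only numpy, scipy, OpenCV 4.12 (cv2) and the standard library are available. Lean on these libraries where they do the work, as an engineer would, in place of code of your own. Each camera call takes 0.05 s, during which the arm holds its last target. There are 200 camera calls.

## Working session

There is one attempt and no reset: what is moved stays moved. The work goes in short steps, Python scripts to look and compute and a tool call to move; the robot and the scene stay as the last step left them, time stands still between calls to the robot, and variables do not carry over. Pictures are saved under pics/ and viewed, at most 10 in all, crops included, and the job is handed in when it is done.

```bash
ls; mkdir -p pics; python3 - <<'E'
from plant import manip
import cv2,json
for n in("side","top"):
    cv2.imwrite(f"pics/{n}0.png",manip.grab_frame(n)[:,:,::-1])
for n in("side","top","wrist"):
    print(n,manip.camera_info(n))
print(manip.observe(), manip.pinch_z)
E
```

```text
pics
plant.py
side {'fx': 384.81960576367453, 'fy': 384.81960576367453, 'cx': 283.1806347857493, 'cy': 208.5071661106597, 'world_to_cam': array([[ 9.84752631e-01,  1.73696995e-01, -9.57125963e-03,
        -5.73334382e+02],
       [-1.20769386e-01,  7.22214126e-01,  6.81044427e-01,
         1.99619419e+01],
       [ 1.25207869e-01, -6.69504376e-01,  7.32179541e-01,
        -1.02744082e+03],
       [ 0.00000000e+00,  0.00000000e+00,  0.00000000e+00,
         1.00000000e+00]])}
top {'fx': 520.4067295945974, 'fy': 520.4067295945974, 'cx': 281.3153587171165, 'cy': 199.83639866800928, 'world_to_cam': array([[-2.72691135e-02, -9.99627504e-01,  1.11773865e-03,
        -1.09674203e+01],
       [ 9.88213526e-01, -2.67892207e-02,  1.50719491e-01,
        -6.00330975e+02],
       [-1.50633405e-01,  5.21455135e-03,  9.88575938e-01,
        -8.64299481e+02],
       [ 0.00000000e+00,  0.00000000e+00,  0.00000000e+00,
         1.00000000e+00]])}
wrist {'fx': 293.9782855438122, 'fy': 293.9782855438122, 'cx': 280.27947065006333, 'cy': 207.83817403256987, 'mount': array([[ 2.27155090e-06,  9.4
[... 332 characters left out ...]
array([-61.69555711,  28.74987159, -24.45321461,  88.88555148,
        12.65247518,  65.21863641, -12.04903208]), 'qvel': array([-0.01401892, -0.07972727,  0.02993628, -0.15912431,  0.05571297,
       -0.14302198,  0.02985818]), 'joint_torque': array([-1.17628573e-02, -5.70809948e+01, -5.83870992e+00, -2.81749320e+01,
        1.05871225e-02,  5.39174260e-03,  1.71012346e-05]), 'tcp_pos': array([148.60910427, 632.1479091 , 230.3452039 ]), 'orientation': array([-1.79899426e+02, -2.24960117e-03,  1.66778578e+02]), 'force': array([ 0.11666902, -0.3957376 ,  0.28919932]), 'moment': array([-0.01315809, -0.00635546,  0.01870093]), 'grip_force': 0.0, 'opening': 1.002084297967858} -18.700000000000003
```

View pics/side0.png

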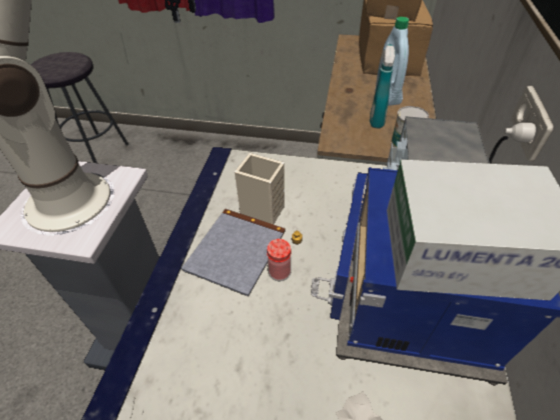

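View pics/top0.png

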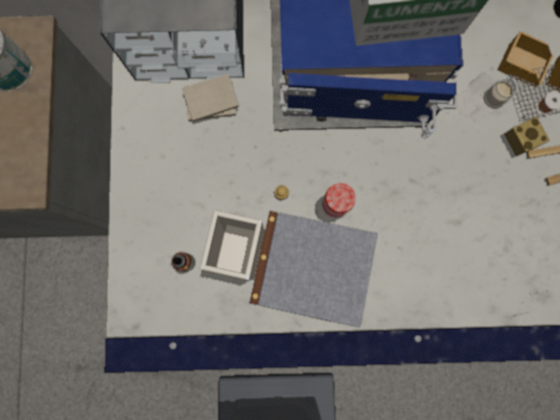

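Side view: muffle at about (260,190), board with strip at (225-283,212-230), red jar at (279,259), brass weight at (297,238). Top view: rim corners near (217,213), (261,220), (252,281), (203,272); strip from (272,213) to (255,303); jar (340,200); weight (282,192); dropper (182,262). I'll zoom in for the corners.

```bash
python3 - <<'E'
import cv2
t=cv2.imread("pics/top0.png")[190:320,160:390]; cv2.imwrite("pics/topc.png",cv2.resize(t,None,fx=3.4,fy=3.4,interpolation=cv2.INTER_CUBIC))
s=cv2.imread("pics/side0.png")[145:300,175:325]; cv2.imwrite("pics/sidec.png",cv2.resize(s,None,fx=3.8,fy=3.8,interpolation=cv2.INTER_CUBIC))
E
```

```text
(no output)
```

View pics/topc.png

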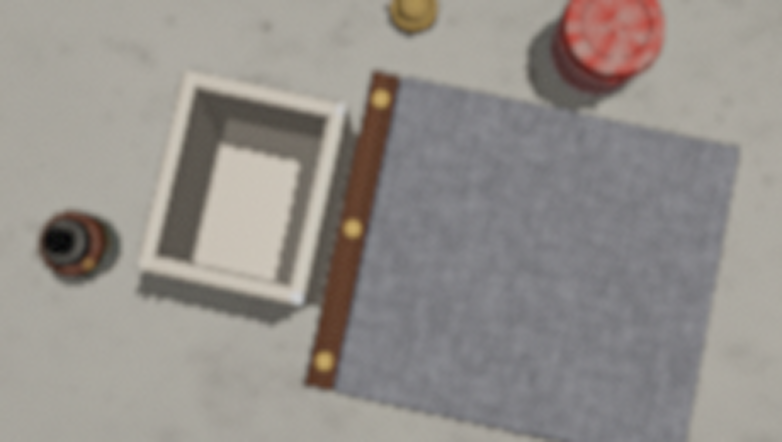

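View pics/sidec.png

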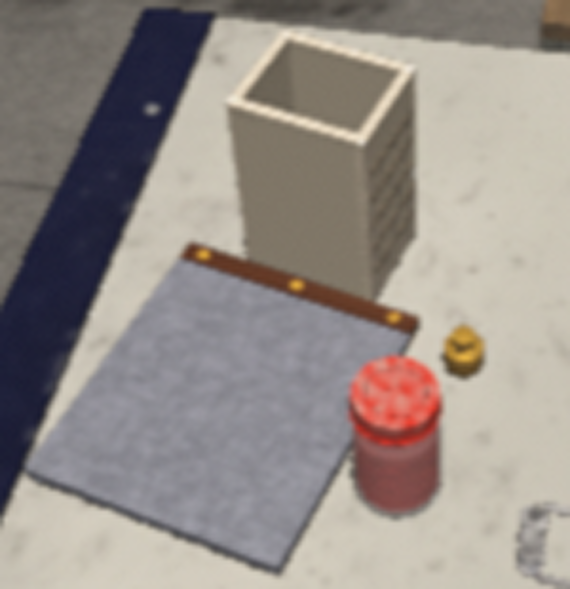

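```bash
cat > h.py <<'E'
import numpy as np
from plant import manip
def ray(n,p):
    c=manip.camera_info(n);W=c["world_to_cam"];R,t=W[:3,:3],W[:3,3]
    d=R.T@np.array([(p[0]-c["cx"])/c["fx"],-(p[1]-c["cy"])/c["fy"],-1]);return -R.T@t,d/np.linalg.norm(d)
def tri(a,b):
    A=np.zeros((3,3));v=np.zeros(3)
    for o,d in(a,b):
        P=np.eye(3)-np.outer(d,d);A+=P;v+=P@o
    return np.linalg.solve(A,v)
def onz(r,z): o,d=r;return o+d*(z-o[2])/d[2]
T=lambda x,y:ray("top",(160+x/3.4,190+y/3.4))
S=lambda x,y:ray("side",(175+x/3.8,145+y/3.8))
E
python3 - <<'E'
from h import *
np.set_printoptions(precision=1,suppress=True)
P={"B":((185,72),(415,68)),"C":((348,103),(363,140)),"D":((300,303),(230,102)),"A":((140,270),(288,33)),"Efar":((374,70),(418,316)),"Enear":((305,385),(190,243))}
for k,(a,b) in P.items():
    z=150 if len(k)==1 else 12
    print(k,tri(T(*a),S(*b)),onz(T(*a),z),onz(S(*b),z))
print("board far right",onz(T(740,146),12),onz(S(280,572),12))
print("weight",onz(T(415,10),30),onz(S(463,335),30)); print("jar",onz(T(615,40),93),onz(S(397,390),93)); print("dropper",onz(T(62,240),102))
E
```

```text
B [570.9  77.7 145.9] [569.   76.7 150. ] [573.1  73.7 150. ]
C [553.7   3.5 151.3] [552.9   3.2 150. ] [554.3   5.3 150. ]
D [466.1  27.4 146.9] [464.2  26.5 150. ] [469.2  24.9 150. ]
A [483.7  99.4 144.3] [480.7  97.5 150. ] [488.5  94.  150. ]
Efar [587.   -6.1  10.3] [585.8  -6.5  12. ] [588.1  -7.1  12. ]
Enear [423.2  33.8   8. ] [422.4  33.2  12. ] [425.6  30.6  12. ]
board far right [ 540.1 -198.8   12. ] [ 544. -203.   12.]
weight [614.6 -29.   30. ] [620.9 -32.5  30. ]
jar [ 586.7 -125.5   93. ] [ 597.8 -127.8   93. ]
dropper [496.8 141.6 102. ]
```

Units first: shifts go in shares of 500 mm and turns go in shares of pi rad. So -490 mm / 500 = -0.98, -480 mm / 500 = -0.96.

Emit:
{"method": "shift_gripper", "body": {
  "ticks": [-0.98,-0.96,0,0,0,0,-0.98,-0.96,0,0,0,0,-0.98,-0.96,0,0,0,0,-0.98,-0.96,0,0,0,0,-0.98,-0.96,0,0,0,0,-0.98,-0.96,0,0,0,0,-0.98,-0.96,0,0,0,0,-0.98,-0.96,0,0,0,0,-0.98,-0.96,0,0,0,0,-0.98,-0.96,0,0,0,0,-0.98,-0.96,0,0,0,0,-0.98,-0.96,0,0,0,0],
  "aperture": 0.27,
  "clamp_n": 20
}}

```text
t: 1.1
tcp_pos: [416.8, 208.4, 231.3]
orientation: [-180.0, 0.0, 166.8]
force: [1.5, 0.5, -0.0]
opening: 0.267
grip_force: 0.0
```

Scaled: -290 mm / 500 = -0.58, 160 mm / 500 = 0.32, -70 degrees / 180 = -0.3889.

Emit:
{"method": "shift_gripper", "body": {
  "ticks": [-0.268,-0.52,0,-0.0389,0,0,-0.268,-0.52,0,-0.0778,0,0,-0.268,-0.54,0,-0.1167,0,0,-0.268,-0.54,0,-0.1556,0,0,-0.268,-0.56,0,-0.1944,0,0,-0.268,-0.56,0,-0.2333,0,0,-0.268,-0.58,0.06,-0.2722,0,0,-0.268,-0.58,0.12,-0.3111,0,0,-0.268,-0.58,0.18,-0.35,0,0,-0.268,-0.58,0.26,-0.3889,0,0,-0.268,-0.58,0.32,-0.3889,0,0,-0.268,-0.58,0.32,-0.3889,0,0]
}}

```text
t: 2.1
tcp_pos: [469.4, -76.1, 110.0]
orientation: [122.5, -2.1, 167.7]
force: [-0.8, 0.4, -1.9]
opening: 0.267
grip_force: 0.0
```

```bash
python3 -c "
from plant import manip
print(manip.observe()['qpos'].round())"
```

```text
[ 51.  43. -15. 110. -43.  67. 146.]
```

Scaled: 30 mm / 500 = 0.06, -10 mm / 500 = -0.02, -7 degrees / 180 = -0.0389.

Emit:
{"method": "shift_gripper", "body": {
  "ticks": [0,-0.02,0.06,-0.0389,0,0,0,-0.02,0.06,-0.0389,0,0,0,-0.02,0.06,-0.0389,0,0,0,-0.02,0.06,-0.0389,0,0]
}}

```text
t: 2.43
tcp_pos: [473.3, -55.9, 88.1]
orientation: [115.7, -2.0, 167.7]
force: [1.0, 0.4, 0.6]
opening: 0.27
grip_force: 0.0
```

```bash
python3 -c "
from plant import manip
o=manip.observe();print(o['qpos'].round(),o['qvel'].round())"
```

```text
[ 58.  51. -23. 109. -41.  65. 146.] [ -4. -12.   0.  -1.  -0.  -0.  -0.]
```

Scaled: -45 mm / 500 = -0.09, -23 mm / 500 = -0.046, -6 degrees / 180 = -0.0333.

Emit:
{"method": "shift_gripper", "body": {
  "ticks": [-0.036,-0.04,-0.024,0,0,0,-0.036,-0.09,-0.046,-0.0333,0,0,-0.036,-0.09,-0.046,-0.0333,0,0,-0.036,-0.09,-0.046,-0.0333,0,0]
}}

```text
t: 2.77
tcp_pos: [481.6, -101.1, 56.8]
orientation: [110.2, -1.9, 167.8]
force: [-0.6, 0.7, 0.5]
opening: 0.271
grip_force: 0.0
```

```bash
python3 -c "
from plant import manip
o=manip.observe();print(o['qpos'].round(),o['qvel'].round())"
```

```text
[ 63.  61. -25. 100. -36.  70. 146.] [ -2. -10.  -4.   1.  -3.   1.  -0.]
```

```bash
cat >> h.py <<'E'
from scipy.spatial.transform import Rotation as Ro
E0=np.array([505,13.5,0]);YAW=166.8
n=np.array([np.sin(np.radians(YAW)),-np.cos(np.radians(YAW)),0]);u=np.array([-n[1],n[0],0])
def goal(bx,by,z,tilt):
    "row from measured pose to TCP at board (bx,by,z), tool leaning tilt"
    o=manip.observe();R=Ro.from_euler("xyz",o["orientation"],degrees=True)
    G=Ro.from_euler("z",YAW,degrees=True)*Ro.from_euler("x",180-tilt,degrees=True)
    p=E0+n*bx+u*by+[0,0,z]
    return np.r_[R.inv().apply(p-o["tcp_pos"]),(R.inv()*G).as_rotvec(degrees=True)].round(1)
def where():
    o=manip.observe();d=o["tcp_pos"]-E0
    return np.round([d@n,d@u,o["tcp_pos"][2],180-o["orientation"][0]],1)
E
python3 - <<'E'
from h import *
m=np.array([517.5,51.5,0])-E0;print("mouth",m@n,m@u)
print(where());print(goal(-60,-3,230,40));print(goal(40,-3,225,0))
E
```

```text
mouth 39.850384185563286 -3.492403221709585
[-116.9   -3.4   56.8   69.8]
[  5.1 182.1  -6.4  29.8  -2.   -1. ]
[  3.2 212.   89.1  69.8  -2.3  -0.3]
```

Scaled: 212 mm / 500 = 0.424, 205 mm / 500 = 0.41, 70 degrees / 180 = 0.3889.

Emit:
{"method": "shift_gripper", "body": {
  "ticks": [0,0.08,-0.02,0.0389,0,0,0.004,0.16,-0.02,0.0778,-0.0056,0,0.008,0.24,-0.02,0.1167,-0.0111,0,0.01,0.32,-0.012,0.1556,-0.0111,-0.0056,0.01,0.364,-0.012,0.1944,-0.0111,-0.0056,0.008,0.41,0.08,0.2333,-0.0111,-0.0056,0.006,0.424,0.14,0.2722,-0.0111,0,0.006,0.424,0.178,0.3111,-0.0111,0,0.006,0.424,0.178,0.35,-0.0111,0,0.006,0.424,0.178,0.3889,-0.0111,0,0.006,0.424,0.178,0.3889,-0.0111,0,0.006,0.424,0.178,0.3889,-0.0111,0]
}}

```text
t: 3.77
tcp_pos: [518.6, 61.6, 238.9]
orientation: [179.8, 1.0, 167.6]
force: [0.8, 1.0, 0.8]
opening: 0.27
grip_force: 0.0
```

```bash
python3 - <<'E'
from h import *
import cv2
print(where(),manip.observe()["orientation"]);print(goal(40,-3.5,205,0))
cv2.imwrite("pics/w1.png",manip.grab_frame("wrist")[:,:,::-1])
E
```

```text
[ 5.000e+01 -2.300e+00  2.389e+02  2.000e-01] [179.7592976    0.97011921 167.59560665]
[ -0.5 -10.1  33.9   0.2   1.    0.8]
```

View pics/w1.png

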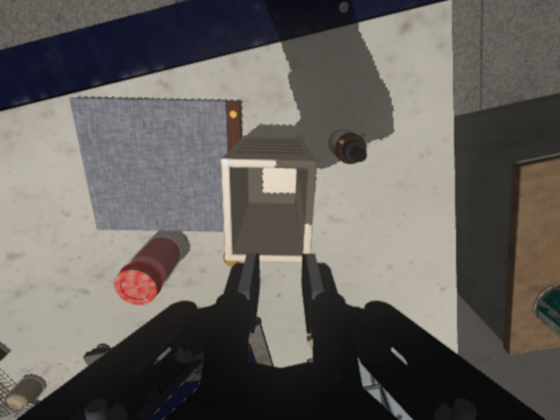

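Wrist view: rim corners near (222,159), (317,160), (312,261), (225,259); fingers below, slightly right of centre. Checking those against the earlier fix.

```bash
python3 - <<'E'
from h import *
o=manip.observe();c=manip.camera_info("wrist");R=Ro.from_euler("xyz",o["orientation"],degrees=True)
for p in [(222,159),(317,160),(312,261),(225,259)]:
    d=c["mount"][:3,:3]@[(p[0]-c["cx"])/c["fx"],-(p[1]-c["cy"])/c["fy"],-1]
    P=onz((o["tcp_pos"]+R.apply(c["mount"][:3,3]),R.apply(d)),150)-E0
    print(P@n,P@u)
print(where(),goal(40,-3.5,205,0),goal(40,-3.5,122,0))
E
```

```text
2.080958298991295 41.589365559665616
76.27890912864915 41.49034935260126
76.58379212031205 -48.348697752359534
-0.2827658187715791 -46.85847143940717
[ 47.2  -2.4 236.8   0.4] [-0.6 -7.4 31.8  0.4  0.7  0.6] [  0.5  -8.  114.8   0.4   0.7   0.6]
```

Scaled: 75 mm / 500 = 0.15, 60 mm / 500 = 0.12, 0.7 degrees / 180 = 0.0039.

Emit:
{"method": "shift_gripper", "body": {
  "ticks": [0,-0.008,0.06,0,0.0039,0.0033,0,-0.016,0.12,0,0.0039,0.0033,0,-0.016,0.15,0,0.0039,0.0033,0,-0.016,0.15,0,0.0039,0.0033,0,-0.016,0.15,0,0.0039,0.0033]
}}

```text
t: 4.23
tcp_pos: [515.0, 43.9, 154.7]
orientation: [179.7, -0.8, 166.0]
force: [0.1, -0.3, -0.3]
opening: 0.27
grip_force: 0.0
```

```bash
python3 - <<'E'
from h import *
print(where(),goal(39,-3.2,122,0))
E
```

```text
[ 31.9  -2.8 154.7   0.3] [-0.7  7.  32.7  0.3 -0.8 -0.8]
```

Scaled: 33 mm / 500 = 0.066, 15 mm / 500 = 0.03.

Emit:
{"method": "shift_gripper", "body": {
  "ticks": [0,0.014,0,0,0,0,0,0.014,0,0,0,0,0,0.014,0.03,0,0,0,0,0.014,0.066,0,0,0,0,0.014,0.066,0,0,0,0,0.014,0.066,0,0,0]
}}

```text
t: 4.73
tcp_pos: [515.9, 52.1, 118.5]
orientation: [179.8, -1.1, 166.1]
force: [-0.2, 0.6, 0.9]
opening: 0.269
grip_force: 0.0
```

```bash
python3 - <<'E'
from h import *
import cv2
print(where(),manip.observe()["force"])
a=manip.grab_frame("side")[130:240,210:320];b=manip.grab_frame("top")[195:295,190:290]
k=lambda x:cv2.resize(x,(390,390),interpolation=cv2.INTER_CUBIC)
cv2.imwrite("pics/ins.png",np.hstack([k(a),k(b)])[:,:,::-1])
E
```

```text
[ 40.1  -1.8 118.5   0.2] [-0.17860617  0.60121132  0.94407524]
```

View pics/ins.png

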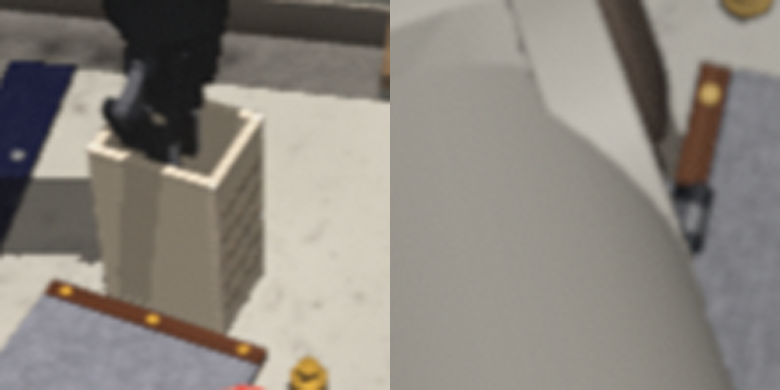

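First call: to φ=15.

```bash
cat >> h.py <<'E'
def plan(phis,d=28,tmax=70,off=0,s0=12):
    for f in phis:
        r=np.radians(f);s=s0+4*f/90;L=150-s-d
        x=-L*np.sin(r)+(38+off)*np.cos(r);z=12+L*np.cos(r)+(38+off)*np.sin(r)
        print(f,np.round([x,z]),*goal(x,-2.5,z,min(f,tmax)))
E
python3 - <<'E'
from h import *
print(where());plan([0,4,8,12,16,20])
E
```

```text
[ 40.4  -2.7 119.2   0.3]
0 [ 38. 122.] 0.3 -2.4 -2.8 0.3 -1.0 -0.7
4 [ 30. 124.] 0.2 -10.1 -5.0 -3.7 -1.0 -0.8
8 [ 22. 126.] 0.1 -18.0 -6.7 -7.7 -1.0 -0.8
12 [ 14. 127.] 0.0 -25.9 -7.8 -11.7 -0.9 -0.8
16 [  6. 128.] -0.0 -33.9 -8.4 -15.7 -0.9 -0.9
20 [ -2. 128.] -0.1 -42.0 -8.5 -19.7 -0.9 -0.9
```

Scaled: -26 mm / 500 = -0.052, -22 mm / 500 = -0.044, -12 degrees / 180 = -0.0667.

Emit:
{"method": "shift_gripper", "body": {
  "ticks": [0,-0.004,-0.006,0,-0.0056,-0.0039,0,-0.012,-0.008,-0.0111,-0.0056,-0.0039,0,-0.02,-0.01,-0.0222,-0.0056,-0.0039,0,-0.028,-0.012,-0.0333,-0.0056,-0.0039,0,-0.036,-0.014,-0.0444,-0.0056,-0.0039,0,-0.044,-0.014,-0.0556,-0.0056,-0.0044,0,-0.052,-0.016,-0.0667,-0.0056,-0.0044,0,-0.052,-0.016,-0.0667,-0.0056,-0.0044,0,-0.052,-0.016,-0.0667,-0.0056,-0.0044]
}}

```text
t: 5.58
tcp_pos: [510.3, 25.5, 126.6]
orientation: [167.8, 0.1, 166.6]
force: [0.8, 0.4, 0.7]
opening: 0.276
grip_force: 0.2
```

```bash
python3 - <<'E'
from h import *
print(where(),manip.observe()["force"]);plan([12,15,18,21,24,27])
E
```

```text
[ 12.9  -2.4 126.6  12.2] [0.77264953 0.41565522 0.70109939]
12 [ 14. 127.] -0.1 1.6 -0.1 0.2 0.1 -0.2
15 [  8. 127.] -0.1 -4.2 -1.8 -2.8 0.1 -0.2
18 [  2. 128.] -0.1 -10.1 -3.2 -5.8 0.1 -0.2
21 [ -4. 127.] -0.1 -16.0 -4.3 -8.8 0.1 -0.2
24 [-10. 127.] -0.1 -21.9 -5.1 -11.8 0.1 -0.1
27 [-16. 126.] -0.1 -27.9 -5.6 -14.8 0.1 -0.1
```

Scaled: -22 mm / 500 = -0.044, -19 mm / 500 = -0.038, -12 degrees / 180 = -0.0667.

Emit:
{"method": "shift_gripper", "body": {
  "ticks": [0,-0.004,-0.002,-0.0083,0,0,0,-0.008,-0.004,-0.0167,0,0,0,-0.014,-0.005,-0.025,0,0,0,-0.02,-0.006,-0.0333,0,0,0,-0.026,-0.008,-0.0417,0,0,0,-0.032,-0.009,-0.05,0,0,0,-0.038,-0.01,-0.0583,0,0,0,-0.044,-0.01,-0.0667,0,0,0,-0.044,-0.01,-0.0667,0,0,0,-0.044,-0.01,-0.0667,0,0]
}}

```text
t: 6.42
tcp_pos: [504.8, 4.9, 126.2]
orientation: [155.8, -0.0, 166.8]
force: [-0.4, 0.7, -0.4]
opening: 0.271
grip_force: 0.1
```

```bash
python3 - <<'E'
from h import *
import cv2
print(where(),manip.observe()["force"]);plan([24,27,30,33,36,39])
a=manip.grab_frame("side")[130:250,190:310];b=manip.grab_frame("wrist")
cv2.imwrite("pics/t1.png",np.hstack([cv2.resize(a,(420,420),interpolation=cv2.INTER_CUBIC),cv2.resize(b,(380,420))])[:,:,::-1])
E
```

```text
[ -8.4  -1.8 126.2  24.2] [-0.43380727  0.74562583 -0.40237812]
24 [-10. 127.] -0.7 -0.7 -1.2 0.2 -0.0 -0.1
27 [-16. 126.] -0.7 -6.5 -2.9 -2.8 -0.0 -0.1
30 [-21. 125.] -0.7 -12.3 -4.3 -5.8 -0.0 -0.1
33 [-27. 124.] -0.7 -18.2 -5.4 -8.8 -0.0 -0.1
36 [-33. 122.] -0.7 -24.1 -6.3 -11.8 -0.0 -0.1
39 [-39. 120.] -0.7 -30.0 -6.8 -14.8 -0.0 -0.1
```

View pics/t1.png

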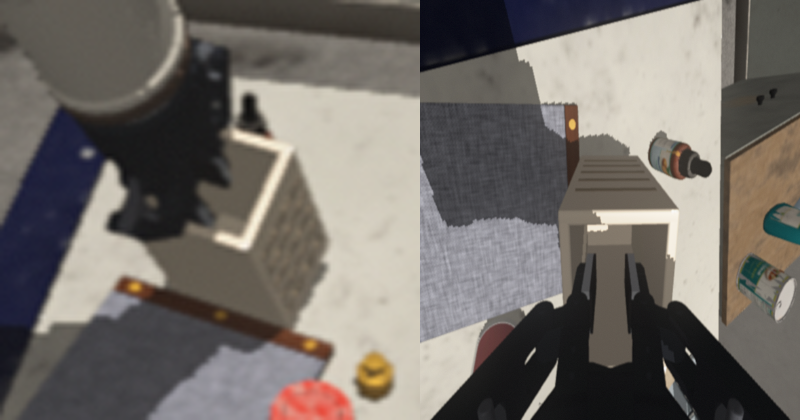

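The muffle is following: it leans right about 20° in the side view, foot at the strip, fingers inside the mouth. Continuing slowly through balance.

Scaled: -24 mm / 500 = -0.048, -21 mm / 500 = -0.042, -1.5 degrees / 180 = -0.0083.

Emit:
{"method": "shift_gripper", "body": {
  "ticks": [0,-0.006,-0.004,-0.0083,0,0,0,-0.012,-0.006,-0.0167,0,0,0,-0.016,-0.007,-0.0222,0,0,0,-0.02,-0.008,-0.0278,0,0,0,-0.024,-0.008,-0.0333,0,0,0,-0.03,-0.01,-0.0417,0,0,0,-0.036,-0.011,-0.05,0,0,0,-0.042,-0.012,-0.0583,0,0,0,-0.048,-0.012,-0.0667,0,0,0,-0.048,-0.012,-0.0667,0,0,0,-0.048,-0.012,-0.0667,0,0]
}}

```text
t: 7.43
tcp_pos: [499.0, -19.5, 121.4]
orientation: [143.8, -0.1, 166.7]
force: [-0.5, -0.5, 0.8]
opening: 0.267
grip_force: 0.0
```

```bash
python3 - <<'E'
from h import *
print(where(),manip.observe()["force"]);plan([36,40,44,48,52])
E
```

```text
[-33.5  -1.7 121.4  36.2] [-0.45830167 -0.46086561  0.77822442]
36 [-33. 122.] -0.8 0.8 -0.2 0.2 0.0 -0.2
40 [-40. 119.] -0.8 -6.8 -2.4 -3.8 0.0 -0.2
44 [-48. 116.] -0.8 -14.5 -4.1 -7.8 0.0 -0.2
48 [-55. 112.] -0.8 -22.4 -5.3 -11.8 0.0 -0.2
52 [-61. 108.] -0.9 -30.3 -5.9 -15.8 0.0 -0.2
```

Scaled: -30 mm / 500 = -0.06, -27 mm / 500 = -0.054, -16 degrees / 180 = -0.0889.

Emit:
{"method": "shift_gripper", "body": {
  "ticks": [0,-0.006,-0.002,-0.0111,0,0,0,-0.014,-0.005,-0.0222,0,0,0,-0.022,-0.007,-0.0333,0,0,0,-0.03,-0.008,-0.0444,0,0,0,-0.038,-0.01,-0.0556,0,0,0,-0.046,-0.011,-0.0667,0,0,0,-0.054,-0.012,-0.0778,0,0,0,-0.06,-0.012,-0.0889,0,0,0,-0.06,-0.012,-0.0889,0,0,0,-0.06,-0.012,-0.0889,0,0]
}}

```text
t: 8.27
tcp_pos: [492.8, -46.0, 108.6]
orientation: [127.8, -0.1, 166.7]
force: [-0.2, -0.2, -0.8]
opening: 0.267
grip_force: 0.3
```

```bash
python3 - <<'E'
from h import *
import cv2
print(where(),manip.observe()["force"]);plan([52,56,60,64,68])
a=manip.grab_frame("side")[130:270,180:320];b=manip.grab_frame("wrist")
cv2.imwrite("pics/t2.png",np.hstack([cv2.resize(a,(420,420),interpolation=cv2.INTER_CUBIC),cv2.resize(b,(380,420))])[:,:,::-1])
E
```

```text
[-60.7  -1.7 108.6  52.2] [-0.17191123 -0.18281116 -0.75796779]
52 [-61. 108.] -0.8 -0.8 -0.4 0.2 0.0 -0.1
56 [-68. 104.] -0.8 -8.3 -2.6 -3.8 0.0 -0.1
60 [-74.  99.] -0.8 -16.0 -4.3 -7.8 0.0 -0.1
64 [-80.  93.] -0.8 -23.8 -5.5 -11.8 0.0 -0.1
68 [-85.  87.] -0.8 -31.7 -6.1 -15.8 0.0 -0.1
```

View pics/t2.png

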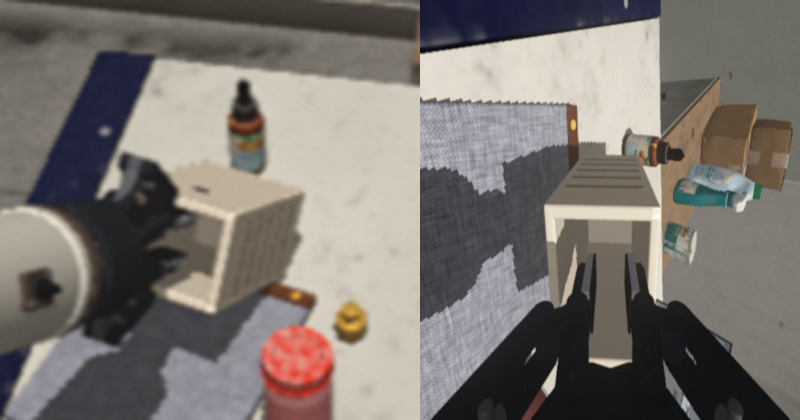

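Now about 55-60°, ceiling resting on the upper finger. Continue.

Scaled: -32 mm / 500 = -0.064, -28 mm / 500 = -0.056, -16 degrees / 180 = -0.0889.

Emit:
{"method": "shift_gripper", "body": {
  "ticks": [0,-0.008,-0.002,-0.0111,0,0,0,-0.016,-0.005,-0.0222,0,0,0,-0.024,-0.007,-0.0333,0,0,0,-0.032,-0.0086,-0.0444,0,0,0,-0.04,-0.01,-0.0556,0,0,0,-0.048,-0.011,-0.0667,0,0,0,-0.056,-0.012,-0.0778,0,0,0,-0.064,-0.012,-0.0889,0,0,0,-0.064,-0.012,-0.0889,0,0,0,-0.064,-0.012,-0.0889,0,0]
}}

```text
t: 9.2
tcp_pos: [487.4, -69.5, 87.3]
orientation: [111.8, -0.0, 166.8]
force: [0.3, -0.0, -0.9]
opening: 0.271
grip_force: 0.4
```

```bash
python3 - <<'E'
from h import *
print(where(),manip.observe()["force"]);plan([68,71,74,77,80,83,86,90])
E
```

```text
[-84.8  -1.8  87.3  68.2] [ 0.27282426 -0.03227838 -0.90101414]
68 [-85.  87.] -0.7 -0.0 -0.1 0.2 0.0 -0.1
71 [-89.  83.] -0.7 -5.7 -1.9 -1.8 0.0 -0.1
74 [-92.  78.] -0.7 -11.4 -3.3 -1.8 0.0 -0.1
77 [-95.  73.] -0.7 -17.2 -4.4 -1.8 0.0 -0.1
80 [-98.  68.] -0.7 -23.0 -5.2 -1.8 0.0 -0.1
83 [-101.   63.] -0.7 -28.8 -5.8 -1.8 0.0 -0.1
86 [-103.   57.] -0.7 -34.7 -6.0 -1.8 0.0 -0.1
90 [-106.   50.] -0.7 -42.5 -5.8 -1.8 0.0 -0.1
```

Scaled: -27 mm / 500 = -0.054, -24 mm / 500 = -0.048, -6 degrees / 180 = -0.0333.

Emit:
{"method": "shift_gripper", "body": {
  "ticks": [0,-0.006,-0.004,-0.0056,0,0,0,-0.012,-0.006,-0.0111,0,0,0,-0.018,-0.009,-0.0167,0,0,0,-0.024,-0.012,-0.0194,0,0,0,-0.03,-0.015,-0.0222,0,0,0,-0.036,-0.018,-0.025,0,0,0,-0.042,-0.021,-0.0278,0,0,0,-0.048,-0.024,-0.0306,0,0,0,-0.054,-0.026,-0.0333,0,0,0,-0.054,-0.026,-0.0333,0,0,0,-0.054,-0.026,-0.0333,0,0]
}}

```text
t: 10.12
tcp_pos: [482.1, -91.5, 66.8]
orientation: [105.7, -0.1, 166.7]
force: [0.7, -0.8, 0.1]
opening: 0.268
grip_force: 0.3
```

```bash
python3 - <<'E'
from h import *
import cv2
print(where(),manip.observe()["force"]);plan([83,86,90],d=20,tmax=74)
a=manip.grab_frame("side")[130:270,180:320];b=manip.grab_frame("wrist")
cv2.imwrite("pics/t3.png",np.hstack([cv2.resize(a,(420,420),interpolation=cv2.INTER_CUBIC),cv2.resize(b,(380,420))])[:,:,::-1])
E
```

```text
[-107.5   -1.7   66.8   74.3] [ 0.6880054  -0.8060026   0.05098076]
83 [-109.   64.] -0.8 -3.4 -0.5 0.3 0.1 -0.1
86 [-111.   58.] -0.8 -9.6 -1.2 0.3 0.1 -0.1
90 [-114.   50.] -0.8 -17.9 -1.8 0.3 0.1 -0.1
```

View pics/t3.png

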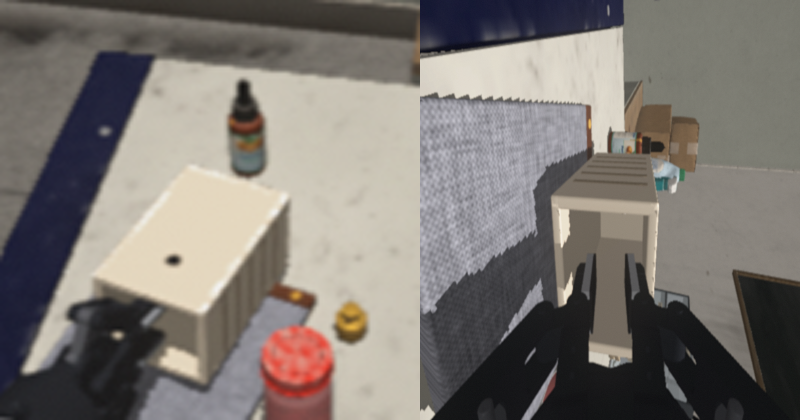

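Nearly down, a wedge of shadow still visible under the mouth end; square to the strip. Lowering on.

Scaled: -14 mm / 500 = -0.028, -12 mm / 500 = -0.024.

Emit:
{"method": "shift_gripper", "body": {
  "ticks": [0,-0.004,0,0,0,0,0,-0.008,-0.002,0,0,0,0,-0.012,-0.002,0,0,0,0,-0.016,-0.004,0,0,0,0,-0.02,-0.004,0,0,0,0,-0.024,-0.004,0,0,0,0,-0.028,-0.004,0,0,0,0,-0.028,-0.004,0,0,0,0,-0.028,-0.004,0,0,0]
}}

```text
t: 10.97
tcp_pos: [480.7, -96.9, 53.9]
orientation: [105.8, -0.0, 166.7]
force: [-0.4, -0.3, -1.0]
opening: 0.273
grip_force: 0.3
```

Emit:
{"method": "shift_gripper", "body": {
  "ticks": [0,0,0,0,0,0,0,0,0,0,0,0,0,0,0,0,0,0,0,0,0,0,0,0],
  "aperture": 0.2,
  "clamp_n": 20
}}

```text
t: 11.3
tcp_pos: [480.8, -96.8, 54.2]
orientation: [105.8, -0.0, 166.8]
force: [0.1, -0.4, -0.1]
opening: 0.195
grip_force: 0.0
```

```bash
python3 - <<'E'
from h import *
print(where(),manip.observe()["force"])
E
```

```text
[-112.9   -1.6   54.2   74.2] [ 0.07191656 -0.40296486 -0.14714306]
```

Scaled: -5 mm / 500 = -0.01, -4 mm / 500 = -0.008.

Emit:
{"method": "shift_gripper", "body": {
  "ticks": [0,-0.002,0,0,0,0,0,-0.004,0,0,0,0,0,-0.006,0,0,0,0,0,-0.008,0,0,0,0,0,-0.01,0,0,0,0,0,-0.01,0,0,0,0],
  "aperture": 0.12,
  "clamp_n": 20
}}

```text
t: 11.8
tcp_pos: [480.4, -98.2, 48.9]
orientation: [105.8, -0.0, 166.7]
force: [-0.1, 0.1, 0.6]
opening: 0.123
grip_force: 0.0
```

```bash
python3 - <<'E'
from h import *
import cv2
print(where(),manip.observe()["force"])
a=manip.grab_frame("side")[130:270,180:320];b=manip.grab_frame("wrist")
cv2.imwrite("pics/t4.png",np.hstack([cv2.resize(a,(420,420),interpolation=cv2.INTER_CUBIC),cv2.resize(b,(380,420))])[:,:,::-1])
E
```

```text
[-114.4   -1.5   48.9   74.2] [-0.13344969  0.07490419  0.62922956]
```

View pics/t4.png

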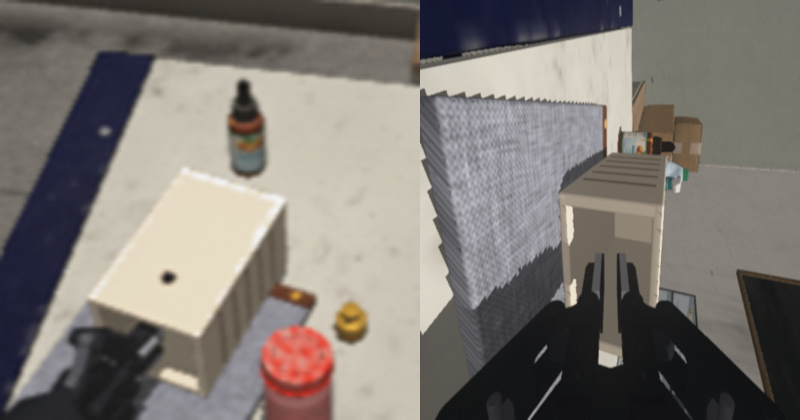

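Shadow gap under the mouth is gone: the muffle lies flat, foot past the strip, fingers free inside. Withdrawing along the tool axis.

Scaled: -160 mm / 500 = -0.32, -150 mm / 500 = -0.3, 20 degrees / 180 = 0.1111.

Emit:
{"method": "shift_gripper", "body": {
  "ticks": [0,0,-0.012,0,0,0,0,0,-0.028,0,0,0,0,0,-0.048,0,0,0,0,0,-0.072,0,0,0,0,0,-0.1,0,0,0,0,0,-0.14,0,0,0,0,0.04,-0.2,0.0278,0,0,0,0.1,-0.26,0.0556,0,0,0,0.16,-0.3,0.0833,0,0,0,0.22,-0.32,0.1111,0,0,0,0.26,-0.32,0.1111,0,0,0,0.26,-0.32,0.1111,0,0]
}}

```text
t: 12.9
tcp_pos: [455.7, -214.4, 224.2]
orientation: [126.2, 0.4, 166.9]
force: [0.3, -0.1, -0.3]
opening: 0.123
grip_force: 0.0
```

```bash
python3 - <<'E'
from h import *
import cv2
o=manip.observe();print(where(),o["force"])
for nm in("top","side"):
    f=manip.grab_frame(nm);cv2.imwrite(f"pics/end_{nm}.png",f[:,:,::-1])
    h=cv2.cvtColor(f,cv2.COLOR_RGB2HSV).astype(int);print(nm,f[230,300],f[262,245] )
f=manip.grab_frame("top");r=f[195:320:8,195:330:7].astype(int).mean(2).round().astype(int)
print(r)
E
```

```text
[-233.1   -4.   224.2   53.8] [ 0.33623395 -0.11837904 -0.31448206]
top [123 124 127] [202 198 190]
side [201 194 179] [141 139 146]
[[165 165 158 166 165 166 161 164 165 164 161 162  88 113 157 163 159 160
  157 120]
 [157 161 167 167 167 165 161 160 165 159 164 167 167 166 167 165 163 153
   81 113]
 [165 166 166 164 167 163 160 165 166 166 168 108 163 167 167 167 162 142
   92  64]
 [165 165 161 167 167 166 164 165 165 167 168 152 128 132 124 126 128 148
  105  94]
 [165 167 166 168 168 165 165 167 204 194 199 187 143 124 126 135 131 126
  128 125]
 [166 166 167 168 168 167 165 146 197 193 194 195 194 195 196 199 195 165
  128 128]
 [167 168 168 167 167 168 166 104 194 194 194 195 194 195 195 196 196 196
  197 197]
 [166 165 161 165 167 168 166 170 193 194 194 195 194 195 196 196 196 197
  197 197]
 [138 166 166 166 167 166 166 196 193 194 194 195 195 195 195 196 186 198
  196 197]
 [160 164 164 163 166 167 132 199 194 194 195 195 195 195 196 196 192 197
  197 197]
 [165 164 164 166 165 166 105 193 194 194 195 195 195 194 195 196 197 196
  197 197]
 [165 166 164 167 167 165 161 150 111  35 108 181 195 195 195 196 197 196
  197 197]
 [164 166 166 164 162 163 164 160 134  67 130 131 123  89  76  93 163 195
  196 185]
 [165 165 164 163 153 157 160 158  65  73 131 125 128 134 129 122 127 129
  131 132]
 [164 163 164 163 158 160 161 162 161 163 144 125 130 128 129 130 125 126
  122 130]
 [161 162 158 163 159 158 164 163 162 157 164 165 163 164 160 143 123 126
  128 128]]
```

```bash
python3 - <<'E'
from h import *
import cv2
f=cv2.imread("pics/end_top.png");m=(f.mean(2)>183).astype(np.uint8)
k,l,st,_=cv2.connectedComponentsWithStats(m);i=l[262,255];print(st[i])
c,_=cv2.findContours((l==i).astype(np.uint8),0,2);q=cv2.approxPolyDP(max(c,key=cv2.contourArea),6,True)[:,0]
for p in q:
    P=onz(ray("top",p),88)-E0;print(p,P@n,P@u)
g=[manip.grab_frame("side").astype(int) for _ in(0,1)];print(abs(g[0]-g[1]).mean(), manip.observe()["t"])
E
```

```text
[ 239  223   99   72 4862]
[250 224] 23.254317734144955 -45.21450481545814
[240 276] 21.289040880728503 41.261623185371874
[327 294] -122.99800434068379 41.02337855771874
[337 241] -122.9114479309136 -46.638237365288894
0.7781689342403628 13.15
```

```bash
python3 -c "
from plant import manip
print(manip.hand_in())"
```

```text
the job is handed in; nothing more can be done
None
```

The job is handed in at about 13 s of the 45 s allowed. The muffle lies flat and square on the felt, mouth to the right with its foot end about 22 mm past the strip edge; the gripper is clear and the jar, bottle and weight were not touched. The judge's verdict was not shown.

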